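# Shut the draught shield and zero the carat balance

## Task

Get the jeweller's balance ready to weigh: with the fingertips, gently slide all three glass doors of its draught shield (left, right and top) fully shut by pushing their grips, then, with the doors shut, press the wide zero key in the middle of its front panel and let it come back up. Do not touch the weighing pan, and do not pick up or push aside any of the things lying round the balance.

Things in the scene. Friction and masses are not known exactly. Their poses are not given: they have to be found in the camera images.
- balance: White weighing balance, fixed, 300 deep, 200 wide. Origin: on the table under it; x points to its rear, y to its left (as seen from its sloping front panel), z up. The base is 60 high and carries a glass draught shield with three sliding doors. The front panel (x -160 to -50, rising from z 38 to z 60) has a display and, in front of it, a row of keys: one wide bar between small round keys
- shield_top (a point): Centre of the shield's top rim, at x 40, y 0, z 225 of the balance. The shield spans x -50 to 130, y -98 to 98; front and rear panes are fixed. The left, right and top panes are doors that slide along the balance's x: they open to the rear (+x), standing out behind, and shut to the front (-x). Each has one grey finger grip near its front edge
- pan: Steel weighing pan inside the shield, a disc 80 across whose top is 13 above its origin, which lies on the axis at the shield's floor; it is empty and is not to be touched
- left_door (a joint): The door on the balance's left (+y) side: m slid open, 0 = fully shut against its stop, up to 0.11. It slides with about 1.2 N of friction and stays where it is left
- left_push (a point): Where to push: on the rear (+x) face of the left door's grip, moving with it. The grip is an upright strip 12 thick (along x), 36 out from the pane, 120 tall. The point is 23 out from the pane (the shield's rim overhangs the pane by 4), 13 in from the grip's outer edge, 20 below its top, 35 below the rim. Door shut: at x -30, y +117, z 190 of the balance. Push to -x to shut
- right_door (a joint): The door on the balance's right (-y) side: m slid open, 0 = fully shut against its stop, up to 0.11. It slides with about 1.2 N of friction and stays where it is left
- right_push (a point): Where to push: on the rear (+x) face of the right door's grip, moving with it. The grip is an upright strip 12 thick (along x), 36 out from the pane, 120 tall. The point is 23 out from the pane (the shield's rim overhangs the pane by 4), 13 in from the grip's outer edge, 20 below its top, 35 below the rim. Door shut: at x -30, y -117, z 190 of the balance. Push to -x to shut
- top_door (a joint): The top door, a horizontal pane: m slid open, 0 = fully shut against its stop, up to 0.11. Friction about 1.2 N; it stays where it is left
- top_push (a point): Where to push: on the rear (+x) face of the top door's grip, moving with it. The grip is a grey ridge 60 wide (along y), 12 thick (along x), standing 22 above the pane. The point is 16 above the pane and 6 below the ridge's top. Door shut: at x -27, y 0, z 245 of the balance. Push to -x to shut
- zero_key (a joint): The wide zero key: m pressed in, 0 at rest, 0.004 fully down; sprung, it starts to move at 2 N, is fully down at 4 N and comes back up by itself. It counts as pressed beyond 0.0025
- zero_top (a point): Centre of the zero key's top: a grey bar 70 wide (along the balance's y) and 18 deep, standing 7 proud of the sloping panel and moving square to the panel (11 degrees from vertical). It lies 70 in front of the shield's front face; the round keys begin 18 from its ends and stand 2 proud
- weight: Bystander: brass test weight, a knobbed cylinder 36 across, 52 high; origin at the centre of its underside; leave it where it is
- jar: Bystander: amber glass jar with a white cap, 56 across, 75 high; origin at the centre of its underside; leave it where it is
- tweezers: Bystander: steel tweezers lying flat, about 150 long, 7 high; origin at the centre of its underside; leave it where it is
- loupe: Bystander: folded black and steel loupe lying flat, about 61 long, 28 wide, 14 high; origin at the centre of its underside (of the lens part); leave it where it is
- tray: Bystander: shallow black tray with two rings in it, 120 by 90, 20 high; origin at the centre of its underside; leave it where it is
- ring_box: Bystander: closed blue ring box, 52 by 52, 39 high; origin at the centre of its underside; leave it where it is
- pliers: Bystander: red-handled pliers lying flat, about 140 long, 11 high; origin at the centre of its underside near the joint; leave it where it is

How it is judged (in metres and radians):
On the way, in this order (a step that is already met when the one before it is completed fails the run):
1. the left, right and top doors of the shield are all fully shut (within 4 mm) (value of joint each of left_door, right_door, top_door below 0.004 m), for 0.2 s.
2. the zero key is pressed (beyond 2.5 mm) while all three doors are shut (all of step 1 and value of joint zero_key above 0.0025 m), for 0.1 s.
At the end, for the whole second after the job is handed in: All three doors are shut to within 4 mm, the zero key is back up (less than 1 mm in), and every bystander is within 20 mm of where it was (all of step 1 and value of joint zero_key below 0.001 m and distance of each of weight, jar, tweezers, loupe, tray, ring_box, pliers from where it was at the start of the episode below 0.02 m); the robot touches nothing.
It fails at once if the weighing pan is touched (contact force between any of the fingers, the arm and pan above 0.3 N).
It fails at once if a door is slammed (it slides shut faster than 0.5 m/s) (velocity of joint any of left_door, right_door, top_door below -0.5 m/s).
It fails at once if a bystander is lifted, carried or pushed more than 20 mm away (distance of any of weight, jar, tweezers, loupe, tray, ring_box, pliers from where it was at the start of the episode above 0.02 m).
It also fails if it takes over 54 s, if anything falls off the work surface, if the arm or the gripper's body presses on something with over 40 N, if the wrist force passes 120 N, or if a joint passes its speed limit or range.

## Robot

A 6-joint arm with a two-finger parallel gripper is mounted at the origin on the work surface. World frame = base frame: x ahead of the robot, y to its left, z up, the work surface at z = 0. Lengths are in mm, angles in rad, forces in N, time in s.
With the tool pointing down it reaches from about 350 to 875 mm from the base axis. Payload 4.2 kg.
Tool frame: the origin (TCP) lies between the finger pads; the fingertips stand 25 mm ahead of it and the grasp point (between the pads) lies 6 mm ahead of it; z points along the fingers, y is the line along which they close (so a half turn about z gives the same grasp; the last joint's range is limited). The gripper opens to 85 mm and grips with 20 to 120 N. Pads are 22 mm wide; open, the fingers measure 114 mm over their backs; the gripper's body (76 mm by 85 mm) begins 54 mm behind the grasp point. The pads swing forward as they close: fully open they stand 13 mm farther back than shut.
Start: joints at [-1.008, 0.385, 0.008, 0, -1.194, -0.259], TCP at [186.983, -596.353, 256.312] pointing down, gripper open.
Joint ranges: [-3.14, 3.14], [-1.21, 2.06], [-1.07, 1.41], [-3.16, 2.05], [-2.99, -0.16], [-3.1, 3.1]. Speed limits (rad/s): [2.79, 2.79, 3.14, 3.14, 3.14, 3.14].

## Interface

Orientations are given as a unit quaternion [x, y, z, w].
In Python, from bench import read_state, get_image, job_done gives the robot as it stands.
- The arm moves only by the tool play_rows, never from a script. Its argument "series" is a list of rows, each a list of 6 numbers: the shift along the world's x, y, z in mm, then the turn, a rotation vector about the world's x, y, z in units of 6 degrees (1.0 is 6 degrees). A call has 1 to 20 rows; each row shifts and turns the commanded pose from where the row before left it; what a row does not reach is not made up. A row lasts 1/12 s, in which the tool goes at most 41.7 mm and 7.16 degrees, less where a joint would pass 70% of its speed; a pose out of reach is approached as far as the arm can. A call is refused whole if a number of a shift passes 41.7 or a number of a turn 1, either way. A call with a gripper value outside its range is refused whole. "gripper" is the opening, from 0 (shut) to 1 (fully open), set as the call begins (left out, the last holds). The fingers move at their own pace and stop on an object; the grip force is fixed at half the most. Time passes only in rows, so rows that do not move let the fingers close. It gives the time, the measured TCP pose, the force, the opening and the grip force at its end, in the units of the state.
- read_state(): the state, without advancing time (a new reading comes with each control period).
- get_image(name): name is "scene" or "top" or "wrist"; returns a dict with "image" (420x560x3 uint8, red, green, blue), "fx", "fy", "cx", "cy" (pixels), "eye" and "rotation" of the camera in the world. Camera axes: x right, y down, z forward; pixel columns grow to the right and rows downward; lengths in mm; the calibration is good to about 2 mm. The wrist camera is an equidistant fisheye: a pixel r from the principal point sees the ray r / f radians off the axis. A picture is of the moment at which its call begins. There is no depth.
- job_done(): hands the job in; it is judged then, once.
The state is a dict: "clock": time; "joints": joint angles; "joint_vel": joint speeds; "joint_efforts": joint torques, N m; "position": TCP position; "ee_rot": TCP orientation; "contact_force": force on the tool from outside, world axes, zero at the start; "wrist_torque": the same for the moment, N m; "gripper_width": finger opening in mm; "grasp_force": force on a finger pad.
Only numpy, scipy, OpenCV 4.12 (cv2) and the standard library are available. Lean on these libraries where they do the work, as an engineer would, in place of code of your own. Each camera call takes 0.05 s, during which the arm holds its last target. There are 200 camera calls.

## Working session

There is one attempt and no reset: what is moved stays moved. The work goes in short steps, Python scripts to look and compute and a tool call to move; the robot and the scene stay as the last step left them, time stands still between calls to the robot, and variables do not carry over. Pictures are saved under pics/ and viewed, at most 10 in all, crops included, and the job is handed in when it is done.

Besides the shell and the picture viewer there is one more tool, called in YAML: its name, and indented under it one key for each argument. play_rows: Moves the arm, as the interface text tells. Its arguments: {"type":"object","properties":{"series":{"type":"array","items":{"type":"array","items":{"type":"number"}}},"gripper":{"type":"number"}},"required":["series"]}

```bash
mkdir -p pics; python3 - <<'E'
from bench import *
import cv2
s=read_state();print(s['clock'],s['position'],s['ee_rot'])
for n in("scene","top"):
    g=get_image(n);cv2.imwrite(f"pics/{n}0.png",cv2.resize(g["image"][:,:,::-1],(800,600),interpolation=cv2.INTER_CUBIC))
    print(n,g["fx"],g["fy"],g["cx"],g["cy"],g["eye"],g["rotation"])
E
```

```text
0.0 [ 186.83281202 -595.85951027  255.21523781] [-1.51227907e-01  9.88498317e-01  1.07428342e-03 -2.06460325e-04]
scene 423.0653081844735 423.0653081844735 280.36657100270384 212.65177192351032 [ 644.82049293 -710.47807687  800.0610831 ] [ 0.90754301  0.07668036 -0.02624823 -0.41206411]
top 521.4400892737007 521.4400892737007 279.2794679228859 205.14562603240344 [ 297.04508634   18.17876032 1612.00970568] [-0.69976002  0.70846699 -0.062119    0.06746599]
```

View pics/scene0.png

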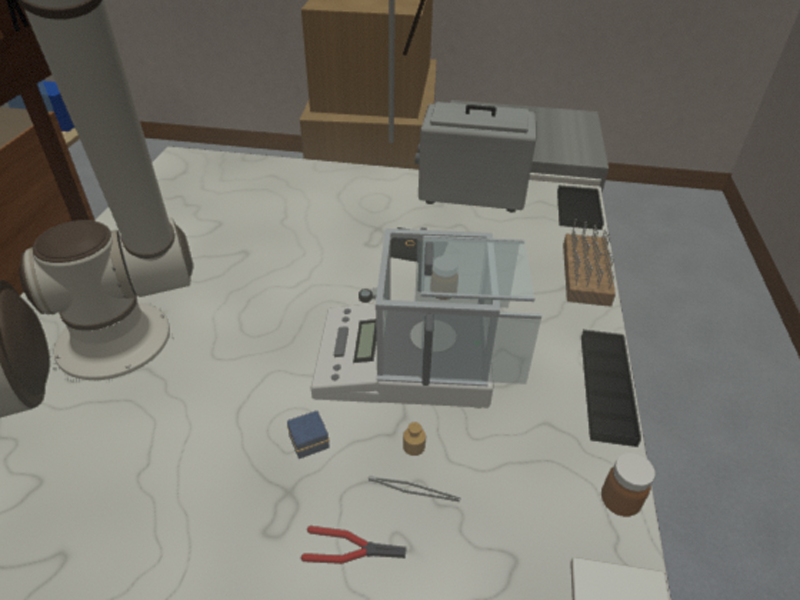

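View pics/top0.png

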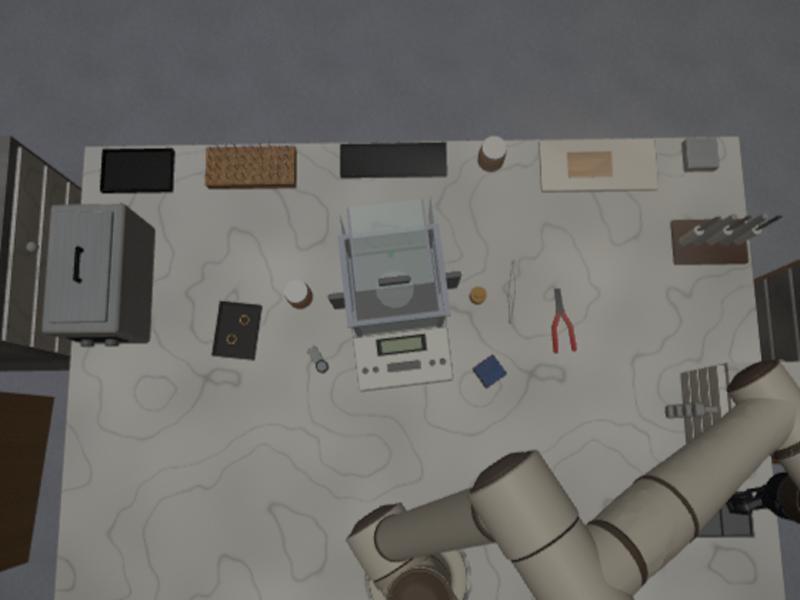

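The balance faces the robot, with its front panel toward the base and only a few degrees of yaw. In the 800x600 view, the grips are at about (336,300), (395,281) and (454,280). The bystanders stand clear to the sides. I'll enlarge the balance next.

```bash
python3 - <<'E'
import cv2
from bench import *
g=get_image("top");i=g["image"][:,:,::-1]
c=i[135:280,225:335]; cv2.imwrite("pics/topc.png",cv2.resize(c,None,fx=4.1,fy=4.1,interpolation=cv2.INTER_CUBIC)); 
g=get_image("scene");i=g["image"][:,:,::-1]
c=i[150:295,210:390]; cv2.imwrite("pics/scc.png",cv2.resize(c,None,fx=4,fy=4,interpolation=cv2.INTER_CUBIC))
E
```

```text
(no output)
```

View pics/topc.png

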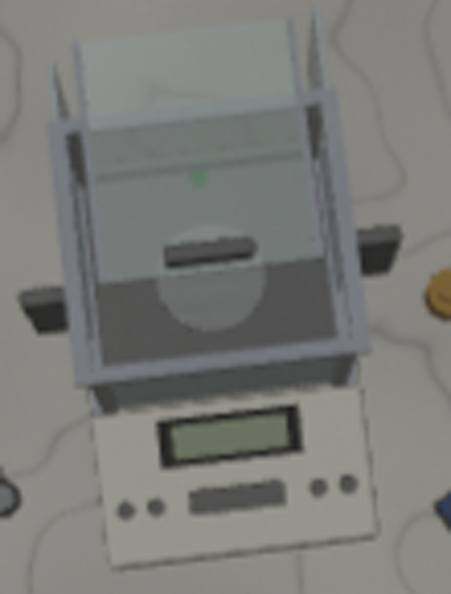

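View pics/scc.png

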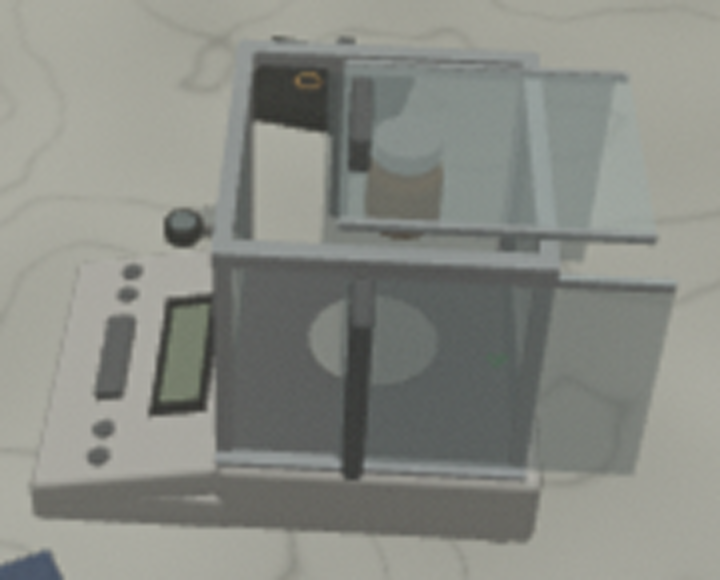

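```bash
cat > fit.py <<'E'
import numpy as np
from bench import *
from scipy.optimize import least_squares
from scipy.spatial.transform import Rotation as R
C={n:get_image(n) for n in("top","scene")}
def proj(n,P):
    g=C[n];p=(np.asarray(P,float)-g["eye"])@R.from_quat(g["rotation"]).as_matrix()
    return np.c_[g["fx"]*p[:,0]/p[:,2]+g["cx"],g["fy"]*p[:,1]/p[:,2]+g["cy"]]
def px(n,u): u=np.array(u,float); return [225,135]+u/4.1 if n=="top" else [210,150]+u/4
B=[[-50,98,225],[-50,-98,225],[130,-98,225],[130,98,225],[-160,100,38],[-160,-100,38],[-120,0,53]]
U={"top":px("top",[[78,384],[368,350],[337,92],[50,124],[112,568],[377,535],[237,497]]),
"scene":px("scene",[[240,42],[213,255],[560,258],[535,52],[82,264],[33,487],[115,357]])}
def W(q,P): return np.asarray(P,float)@R.from_euler("z",q[2]).as_matrix().T+[q[0],q[1],0]
E
python3 - <<'E'
from fit import *
print(R.from_quat(C["top"]["rotation"]).as_matrix().round(2))
f=lambda q:np.concatenate([(proj(n,W(q,B))-U[n]).ravel() for n in U])
r=least_squares(f,[600,0,0.1],x_scale=[10,10,.1],loss="soft_l1");q=r.x
print(q,f(q).reshape(-1,2).round(1).tolist())
for name,P,u in [("left",[-30,130,210],[22,292]),("right",[-30,-130,210],[402,228]),("top",[-27,30,251],[165,245]),("top",[-27,-30,251],[253,238])]:
    h=lambda d:(proj("top",W(q,[np.add(P,[d[0],d[1],0])]))-px("top",[u])).ravel()
    print(name,least_squares(h,[50.,0]).x)
g=C["scene"]
for n,u in[("top",None)]:pass
E
```

```text
[[-0.01 -0.98  0.18]
 [-1.    0.01  0.01]
 [-0.01 -0.18 -0.98]]
[5.51572842e+02 3.21164926e+01 1.11463219e-01] [[-0.5, 0.2], [1.2, -0.4], [-0.1, -1.6], [-0.9, -0.8], [-0.7, 0.1], [0.8, -0.1], [0.3, -0.4], [-0.7, -0.7], [-0.6, -0.1], [0.5, 3.1], [0.7, -0.0], [-1.6, -0.6], [-1.4, 0.1], [0.0, -1.1]]
left [48.86259866 -2.26176082]
right [60.54709066  0.29382374]
top [57.19769742 -1.1757664 ]
top [54.68638412  1.48687305]
```

```bash
python3 - <<'E'
import numpy as np
from scipy.spatial.transform import Rotation as R
from bench import read_state
q=[551.6,32.1,.1115]
c,s=np.cos(q[2]),np.sin(q[2])
for n,x,y in[("right behind",65,-119),("right shut",-19,-119),("top behind",65,0),("top shut",-16,0),("left behind",57,119),("left shut",-19,119),("key",-120,0)]:
    print(n,round(q[0]+c*x-s*y,1),round(q[1]+s*x+c*y,1))
print("dir",c,s)
T=R.from_matrix(np.array([[s,-c,0],[0,0,0],[0,0,-1]])) if 0 else None
Y=np.array([-s,c,0]);Z=np.array([0,0,-1.]);M=np.c_[np.cross(Y,Z),Y,Z]
a=read_state();print((R.from_matrix(M)*R.from_quat(a["ee_rot"]).inv()).as_rotvec()/np.radians(6),a["position"],a["contact_force"])
E
```

```text
right behind 629.4 -78.9
right shut 546.0 -88.3
top behind 616.2 39.3
top shut 535.7 30.3
left behind 595.0 156.7
left shut 519.5 148.2
key 432.3 18.7
dir 0.9937903123667908 0.11126911092444433
[-0.00630186 -0.00194872 -1.83571721] [ 186.9387495  -596.21565576  255.9448337 ] [0.02924122 0.40743939 0.70872347]
```

play_rows:
  series:
    - [22,26,2.5,0,0,-0.1]
    - [22,26,2.5,0,0,-0.1]
    - [22,26,2.5,0,0,-0.1]
    - [22,26,2.5,0,0,-0.1]
    - [22,26,2.5,0,0,-0.1]
    - [22,26,2.5,0,0,-0.1]
    - [22,26,2.5,0,0,-0.1]
    - [22,26,2.5,0,0,-0.1]
    - [22,26,2.5,0,0,-0.1]
    - [22,26,2.5,0,0,-0.1]
    - [22,26,2.5,0,0,-0.1]
    - [22,26,2.5,0,0,-0.1]
    - [22,26,2.5,0,0,-0.1]
    - [22,26,2.5,0,0,-0.1]
    - [22,26,2.5,0,0,-0.1]
    - [22,26,2.5,0,0,-0.1]
    - [22,26,2.5,0,0,-0.1]
    - [22,26,2.5,0,0,-0.1]
    - [22,22,0,0,0,0]
    - [0,0,0,0,0,0]
  gripper: 0

```text
clock: 1.97
position: [608.1, -102.7, 300.3]
ee_rot: [-0.06, 0.998, 0.0, 0.0]
contact_force: [0.6, 0.3, 0.7]
gripper_width: 0.1
grasp_force: 0.0
```

play_rows:
  series:
    - [11,12,0,0,0,0]
    - [10.5,12,0,0,0,0]
    - [0,0,0,0,0,0]

```text
clock: 2.22
position: [628.1, -80.7, 300.8]
ee_rot: [-0.058, 0.998, 0.0, 0.0]
contact_force: [-0.1, -1.2, 0.5]
gripper_width: -0.0
grasp_force: 0.0
```

```bash
python3 - <<'E'
import cv2,numpy as np
from bench import *
print(read_state()["position"])
g=get_image("wrist");w=g["image"][:,:,::-1];print(g["fx"],g["cx"],g["cy"],g["eye"],g["rotation"])
s=get_image("scene")["image"][:,:,::-1][100:310,210:490]
cv2.imwrite("pics/w1.png",np.hstack([cv2.resize(w,(400,300)),cv2.resize(s,(400,300),interpolation=cv2.INTER_CUBIC)]))
E
```

```text
[628.08237307 -80.65332585 300.75075814]
325.19226210127806 277.9315784378497 208.0454437635529 [551.83181721 -89.44425993 418.20206156] [0.65703169 0.73817539 0.11413443 0.10188121]
```

View pics/w1.png

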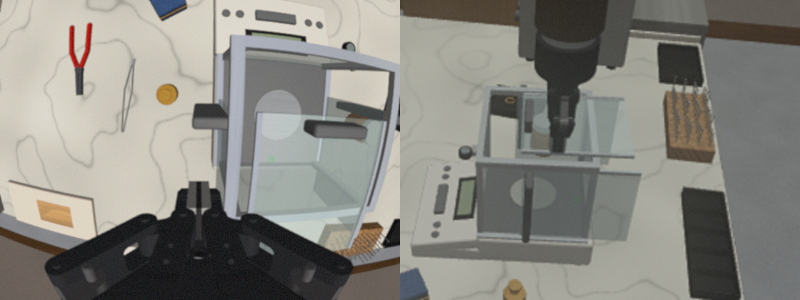

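The wrist view shows the closed fingertips at (200,185), with the right grip straight ahead at (210,115) and the rim to the right of the fingers. The lane is clear, so I'm descending.

play_rows:
  series:
    - [0,0,-20,0,0,0]
    - [0,0,-20,0,0,0]
    - [0,0,-20,0,0,0]
    - [0,0,-20,0,0,0]
    - [0,0,-16,0,0,0]
    - [0,0,0,0,0,0]

```text
clock: 2.82
position: [626.4, -83.3, 205.5]
ee_rot: [-0.057, 0.998, -0.001, 0.0]
contact_force: [-0.5, -0.2, 0.9]
gripper_width: 0.3
grasp_force: 0.0
```

play_rows:
  series:
    - [-6,-0.7,0,0,0,0]
    - [-6,-0.7,0,0,0,0]
    - [-6,-0.7,0,0,0,0]
    - [-6,-0.7,0,0,0,0]
    - [-6,-0.7,0,0,0,0]
    - [-6,-0.7,0,0,0,0]
    - [-6,-0.7,0,0,0,0]
    - [-6,-0.7,0,0,0,0]
    - [-6,-0.7,0,0,0,0]
    - [-6,-0.7,0,0,0,0]
    - [-6,-0.7,0,0,0,0]
    - [0,0,0,0,0,0]

```text
clock: 3.82
position: [559.1, -90.1, 205.5]
ee_rot: [-0.058, 0.998, 0.0, -0.001]
contact_force: [-0.3, 0.8, -0.3]
gripper_width: 0.3
grasp_force: 0.0
```

play_rows:
  series:
    - [-4,-0.4,0,0,0,0]
    - [-4,-0.4,0,0,0,0]
    - [-2,-0.2,0,0,0,0]
    - [-2,-0.2,0,0,0,0]
    - [0,0,0,0,0,0]

```text
clock: 4.23
position: [548.1, -91.3, 205.4]
ee_rot: [-0.058, 0.998, -0.0, -0.0]
contact_force: [-0.0, -0.2, 0.9]
gripper_width: 0.0
grasp_force: 0.3
```

```bash
python3 - <<'E'
import cv2,numpy as np
from bench import *
print(read_state()["position"],read_state()["contact_force"])
w=get_image("wrist")["image"][:,:,::-1][60:360,180:460]
s=get_image("scene")["image"][:,:,::-1][150:300,210:350]
cv2.imwrite("pics/w2.png",np.hstack([cv2.resize(w,(400,428)),cv2.resize(s,(400,428),interpolation=cv2.INTER_CUBIC)]))
E
```

```text
[548.10393216 -91.29564375 205.38422395] [-0.02620555 -0.22671918  0.93144008]
```

View pics/w2.png

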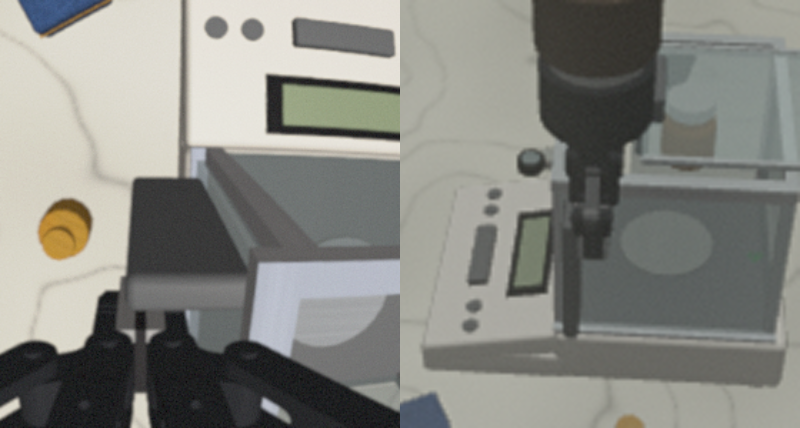

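The fingertip is on the grip's rear face and the door is moving with it, nearly shut. I'm creeping on to the stop.

play_rows:
  series:
    - [-1.5,-0.17,0,0,0,0]
    - [-1.5,-0.17,0,0,0,0]
    - [-1.5,-0.17,0,0,0,0]
    - [0,0,0,0,0,0]

```text
clock: 4.67
position: [545.4, -91.6, 205.5]
ee_rot: [-0.058, 0.998, 0.0, 0.002]
contact_force: [5.2, 0.1, -2.2]
gripper_width: -0.3
grasp_force: 2.6
```

play_rows:
  series:
    - [-1.5,-0.17,0,0,0,0]
    - [0,0,0,0,0,0]

```text
clock: 4.83
position: [545.3, -91.6, 205.5]
ee_rot: [-0.058, 0.998, 0.0, 0.004]
contact_force: [8.2, 0.5, -3.2]
gripper_width: 0.1
grasp_force: 4.1
```

The force rises with no further motion, so the right door is against its stop. Next is the top door.

play_rows:
  series:
    - [8,1,0,0,0,0]
    - [12,1,0,0,0,0]
    - [0,0,25,0,0,0]
    - [0,0,25,0,0,0]
    - [0,0,25,0,0,0]
    - [0,0,25,0,0,0]
    - [8.5,21.5,0,0,0,0]
    - [8.5,21.5,0,0,0,0]
    - [8.5,21.5,0,0,0,0]
    - [8.5,21.5,0,0,0,0]
    - [8.5,21.5,0,0,0,0]
    - [8.5,21.5,0,0,0,0]
    - [0,0,0,0,0,0]

```text
clock: 5.92
position: [614.0, 42.1, 303.8]
ee_rot: [-0.059, 0.998, -0.0, -0.001]
contact_force: [0.7, -0.3, 0.1]
gripper_width: 0.2
grasp_force: 0.0
```

play_rows:
  series:
    - [0,-1,-14,0,0,0]
    - [0,-1,-14,0,0,0]
    - [0,0,-8,0,0,0]
    - [0,0,-5,0,0,0]
    - [0,0,0,0,0,0]

```text
clock: 6.33
position: [612.7, 36.6, 262.9]
ee_rot: [-0.057, 0.998, -0.0, -0.002]
contact_force: [-1.0, -0.2, 0.9]
gripper_width: 0.2
grasp_force: 0.0
```

play_rows:
  series:
    - [-6,-0.7,0,0,0,0]
    - [-6,-0.7,0,0,0,0]
    - [-6,-0.7,0,0,0,0]
    - [-6,-0.7,0,0,0,0]
    - [-6,-0.7,0,0,0,0]
    - [-6,-0.7,0,0,0,0]
    - [-6,-0.7,0,0,0,0]
    - [0,0,0,0,0,0]

```text
clock: 7.0
position: [570.3, 32.1, 264.9]
ee_rot: [-0.058, 0.998, 0.0, 0.0]
contact_force: [0.7, 0.9, -0.1]
gripper_width: -0.1
grasp_force: 0.0
```

```bash
python3 - <<'E'
import cv2,numpy as np
from bench import *
w=get_image("wrist")["image"][:,:,::-1][60:360,180:460]
s=get_image("scene")["image"][:,:,::-1][150:300,210:350]
cv2.imwrite("pics/w3.png",np.hstack([cv2.resize(w,(400,428)),cv2.resize(s,(400,428),interpolation=cv2.INTER_CUBIC)]))
E
```

```text
(no output)
```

View pics/w3.png

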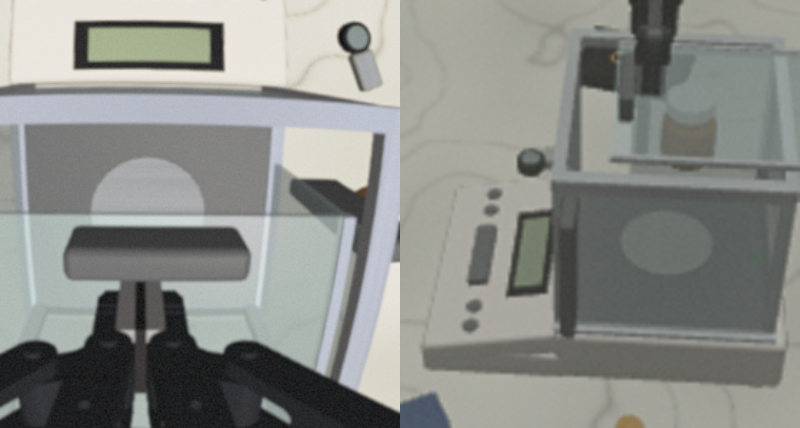

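The fingers are centred behind the top ridge and clear of the pane, and the right door stands shut. I'm carrying on.

play_rows:
  series:
    - [-5,-0.6,-0.3,0,0,0]
    - [-5,-0.6,-0.3,0,0,0]
    - [-5,-0.6,0,0,0,0]
    - [-5,-0.6,0,0,0,0]
    - [-5,-0.6,0,0,0,0]
    - [-3,-0.3,0,0,0,0]
    - [-2,-0.2,0,0,0,0]
    - [-1.5,-0.2,0,0,0,0]
    - [0,0,0,0,0,0]

```text
clock: 7.85
position: [539.5, 28.3, 263.7]
ee_rot: [-0.058, 0.998, -0.0, -0.0]
contact_force: [-0.5, -0.3, -0.1]
gripper_width: 0.2
grasp_force: 0.1
```

play_rows:
  series:
    - [-1.5,-0.2,0,0,0,0]
    - [-1.5,-0.2,0,0,0,0]
    - [-1.5,-0.2,0,0,0,0]
    - [0,0,0,0,0,0]

```text
clock: 8.18
position: [535.7, 27.9, 263.8]
ee_rot: [-0.058, 0.998, 0.0, 0.0]
contact_force: [2.2, 0.3, -0.3]
gripper_width: -0.3
grasp_force: 1.0
```

play_rows:
  series:
    - [-1.5,-0.2,0,0,0,0]
    - [-1.5,-0.2,0,0,0,0]
    - [-1,-0.1,0,0,0,0]
    - [0,0,0,0,0,0]

```text
clock: 8.52
position: [535.3, 27.9, 264.0]
ee_rot: [-0.058, 0.998, 0.0, 0.005]
contact_force: [11.9, -1.2, -6.9]
gripper_width: 0.1
grasp_force: 6.0
```

The top door is shut. Next is the left door.

play_rows:
  series:
    - [8,1,0,0,0,0]
    - [12,1,0,0,0,0]
    - [0,0,20,0,0,0]
    - [0,0,20,0,0,0]
    - [7,21.5,0,0,0,0]
    - [7,21.5,0,0,0,0]
    - [7,21.5,0,0,0,0]
    - [7,21.5,0,0,0,0]
    - [7,21.5,0,0,0,0]
    - [7,21.5,0,0,0,0]
    - [0,0,0,0,0,0]

```text
clock: 9.43
position: [593.8, 161.1, 302.4]
ee_rot: [-0.059, 0.998, -0.0, -0.001]
contact_force: [0.6, -0.3, -0.0]
gripper_width: 0.1
grasp_force: 0.0
```

play_rows:
  series:
    - [0,0,0,0,0,0]

```text
clock: 9.52
position: [593.0, 159.0, 302.7]
ee_rot: [-0.058, 0.998, -0.001, -0.002]
contact_force: [-0.5, 0.5, -0.0]
gripper_width: -0.0
grasp_force: 0.0
```

```bash
python3 - <<'E'
import cv2,numpy as np
from bench import *
w=get_image("wrist")["image"][:,:,::-1][60:360,140:420]
s=get_image("top")["image"][:,:,::-1][130:280,220:360]
cv2.imwrite("pics/w4.png",np.hstack([cv2.resize(w,(400,428)),cv2.resize(s,(400,428),interpolation=cv2.INTER_CUBIC)]))
E
```

```text
(no output)
```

View pics/w4.png

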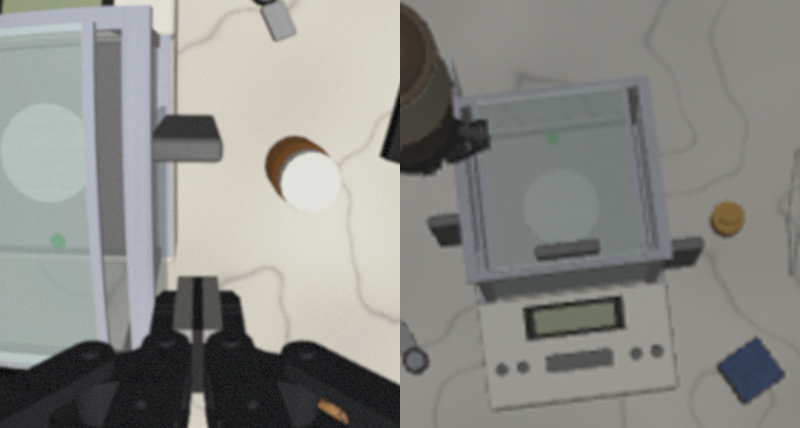

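The right and top doors stand shut, and the fingers are straight behind the left grip and outside the rim. I'm descending.

play_rows:
  series:
    - [0,1,-20,0,0,0]
    - [0,1,-20,0,0,0]
    - [0,0,-20,0,0,0]
    - [0,0,-20,0,0,0]
    - [0,0,-16,0,0,0]
    - [0,0,0,0,0,0]

```text
clock: 10.12
position: [593.0, 159.0, 208.8]
ee_rot: [-0.057, 0.998, -0.001, -0.0]
contact_force: [-1.0, 1.2, 1.7]
gripper_width: 0.1
grasp_force: 0.3
```

play_rows:
  series:
    - [-6,-0.7,0,0,0,0]
    - [-6,-0.7,0,0,0,0]
    - [-6,-0.7,0,0,0,0]
    - [-6,-0.7,0,0,0,0]
    - [-6,-0.7,0,0,0,0]
    - [-6,-0.7,0,0,0,0]
    - [-6,-0.7,0,0,0,0]
    - [-6,-0.7,0,0,0,0]
    - [-6,-0.7,0,0,0,0]
    - [-6,-0.7,0,0,0,0]
    - [-4,-0.4,0,0,0,0]
    - [-3,-0.3,0,0,0,0]
    - [0,0,0,0,0,0]

```text
clock: 11.2
position: [525.9, 152.8, 208.0]
ee_rot: [-0.058, 0.998, 0.0, -0.0]
contact_force: [1.3, 2.3, 4.3]
gripper_width: -0.0
grasp_force: 2.5
```

play_rows:
  series:
    - [0,2,0,0,0,0]
    - [0,0,0,0,0,0]

```text
clock: 11.37
position: [525.7, 154.4, 207.1]
ee_rot: [-0.057, 0.998, -0.001, -0.001]
contact_force: [-0.4, 0.1, 2.6]
gripper_width: 0.2
grasp_force: 1.9
```

play_rows:
  series:
    - [-1.5,-0.2,0,0,0,0]
    - [-1.5,-0.2,0,0,0,0]
    - [-1.5,-0.2,0,0,0,0]
    - [0,0,0,0,0,0]

```text
clock: 11.7
position: [521.6, 154.0, 207.3]
ee_rot: [-0.058, 0.998, 0.0, -0.0]
contact_force: [1.3, 0.5, -0.3]
gripper_width: 0.1
grasp_force: 1.1
```

play_rows:
  series:
    - [-1.5,-0.2,0,0,0,0]
    - [-1.5,-0.2,0,0,0,0]
    - [-1.5,-0.2,0,0,0,0]
    - [0,0,0,0,0,0]

```text
clock: 12.03
position: [519.0, 153.8, 207.4]
ee_rot: [-0.058, 0.998, 0.0, 0.002]
contact_force: [9.3, -0.1, -4.3]
gripper_width: -0.0
grasp_force: 4.3
```

The left door is against its stop. I'm lifting away and moving over the zero key.

play_rows:
  series:
    - [8,1,0,0,0,0]
    - [10,1,0,0,0,0]
    - [0,0,25,0,0,0]
    - [0,0,25,0,0,0]
    - [0,0,25,0,0,0]
    - [0,0,25,0,0,0]
    - [-15,-19.5,0,0,0,0]
    - [-15,-19.5,0,0,0,0]
    - [-15,-19.5,0,0,0,0]
    - [-15,-19.5,0,0,0,0]
    - [-15,-19.5,0,0,0,0]
    - [-15,-19.5,0,0,0,0]
    - [-15,-19.5,0,0,0,0]
    - [0,0,-20,0,0,0]
    - [0,0,-20,0,0,0]
    - [0,0,0,0,0,0]

```text
clock: 13.37
position: [427.9, 17.9, 264.3]
ee_rot: [-0.057, 0.998, -0.001, -0.004]
contact_force: [-0.8, 0.8, 0.5]
gripper_width: -0.0
grasp_force: 0.0
```

play_rows:
  series:
    - [0,0,0,0,0,0]

```text
clock: 13.45
position: [430.1, 18.5, 267.2]
ee_rot: [-0.058, 0.998, -0.001, -0.002]
contact_force: [-0.5, 0.2, -0.1]
gripper_width: -0.0
grasp_force: 0.0
```

```bash
python3 - <<'E'
import cv2,numpy as np
from bench import *
w=get_image("wrist")["image"][:,:,::-1][60:360,140:420]
s=get_image("top")["image"][:,:,::-1][130:280,220:360]
cv2.imwrite("pics/w5.png",np.hstack([cv2.resize(w,(400,428)),cv2.resize(s,(400,428),interpolation=cv2.INTER_CUBIC)]))
E
```

```text
(no output)
```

View pics/w5.png

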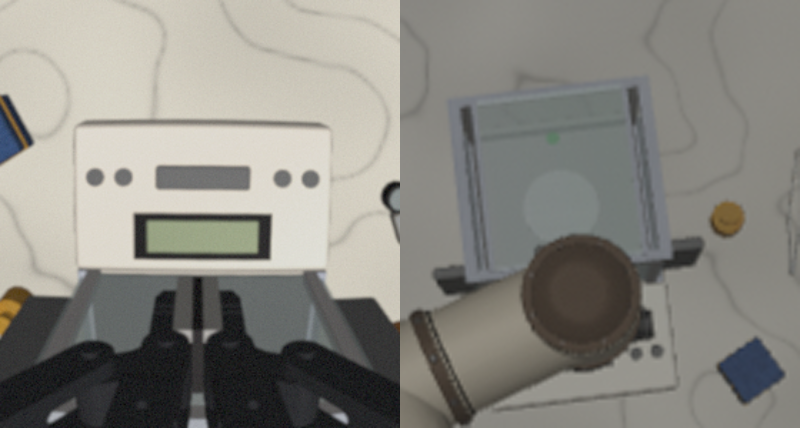

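All three doors look shut, and the key bar at (203,178) lines up with the fingers at x≈198. I'm descending onto it.

play_rows:
  series:
    - [1,0,-30,0,0,0]
    - [1,0,-30,0,0,0]
    - [0,0,-30,0,0,0]
    - [0,0,-30,0,0,0]
    - [0,0,-25,0,0,0]
    - [0,0,-15,0,0,0]
    - [0,0,-10,0,0,0]
    - [0,0,0,0,0,0]
    - [0,0,0,0,0,0]

```text
clock: 14.3
position: [433.5, 19.4, 98.2]
ee_rot: [-0.058, 0.998, -0.0, 0.0]
contact_force: [0.4, 0.4, 0.6]
gripper_width: 0.3
grasp_force: 0.0
```

play_rows:
  series:
    - [0,0,-4,0,0,0]
    - [0,0,-4,0,0,0]
    - [0,0,-4,0,0,0]
    - [0,0,-3,0,0,0]
    - [-1,0,-2,0,0,0]
    - [0,0,0,0,0,0]

```text
clock: 14.8
position: [431.0, 18.8, 80.3]
ee_rot: [-0.058, 0.998, -0.0, -0.001]
contact_force: [0.7, 0.2, -0.0]
gripper_width: 0.0
grasp_force: 0.0
```

play_rows:
  series:
    - [0,0,-1.5,0,0,0]
    - [0,0,-1.5,0,0,0]
    - [0,0,0,0,0,0]

```text
clock: 15.05
position: [431.8, 19.0, 77.9]
ee_rot: [-0.058, 0.998, 0.0, 0.0]
contact_force: [-0.1, -0.1, 4.0]
gripper_width: -0.1
grasp_force: 1.3
```

play_rows:
  series:
    - [0,0,-1.5,0,0,0]
    - [0,0,-1.5,0,0,0]
    - [0,0,-1,0,0,0]
    - [0,0,0,0,0,0]
    - [0,0,0,0,0,0]

```text
clock: 15.47
position: [432.3, 19.1, 75.1]
ee_rot: [-0.058, 0.998, -0.0, 0.001]
contact_force: [-3.1, -1.1, 14.6]
gripper_width: 0.0
grasp_force: 7.0
```

The force is well past 4 N, so the key is fully down. I'll hold briefly, then lift away.

play_rows:
  series:
    - [0,0,-1,0,0,0]
    - [0,0,0,0,0,0]
    - [0,0,0,0,0,0]

```text
clock: 15.72
position: [432.4, 19.1, 74.9]
ee_rot: [-0.058, 0.998, -0.0, 0.001]
contact_force: [-5.0, -0.6, 22.1]
gripper_width: 0.4
grasp_force: 10.7
```

play_rows:
  series:
    - [0,0,5,0,0,0]
    - [-2,0,15,0,0,0]
    - [-5,0,30,0,0,0]
    - [-5,0,30,0,0,0]
    - [0,0,30,0,0,0]
    - [0,0,30,0,0,0]
    - [0,0,30,0,0,0]
    - [0,0,30,0,0,0]
    - [-20,-30,10,0,0,0]
    - [-15,-35,0,0,0,0]
    - [-10,-35,0,0,0,0]
    - [0,-35,0,0,0,0]
    - [0,-35,0,0,0,0]
    - [0,-35,0,0,0,0]
    - [0,-35,0,0,0,0]
    - [0,-35,0,0,0,0]
    - [0,-20,0,0,0,0]
    - [0,0,0,0,0,0]
    - [0,0,0,0,0,0]

```text
clock: 17.3
position: [373.9, -276.6, 281.7]
ee_rot: [-0.056, 0.998, 0.001, -0.001]
contact_force: [-0.1, 0.1, -0.5]
gripper_width: 0.2
grasp_force: 0.0
```

```bash
python3 - <<'E'
import cv2,numpy as np
from bench import *
t=get_image("top")["image"][:,:,::-1][135:280,225:335]
s=get_image("scene")["image"][:,:,::-1][150:295,210:390]
cv2.imwrite("pics/fin.png",np.hstack([cv2.resize(t,(400,527)),cv2.resize(s,(400,527))]))
E
```

```text
(no output)
```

View pics/fin.png

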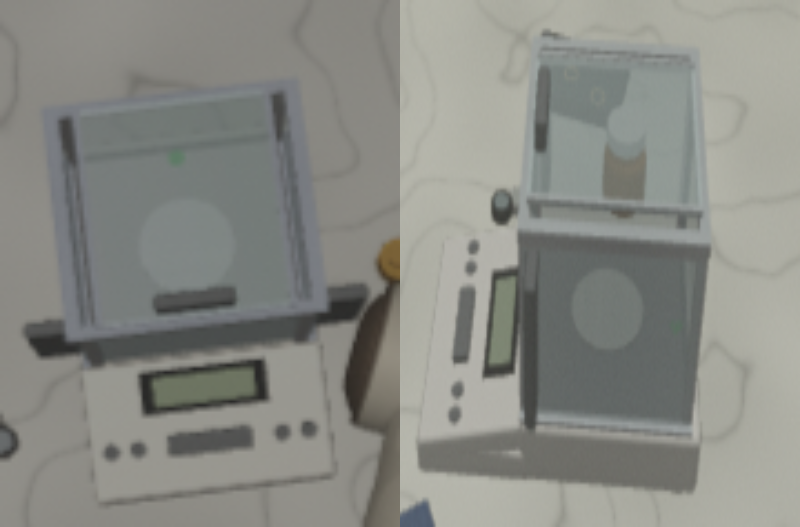

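All three doors are shut with their grips at the front, the zero key is back up and the arm is clear.

```bash
python3 -c "
from bench import *
print(job_done())"
```

```text
the job is handed in; nothing more can be done
None
```

I pushed all three doors to their stops, pressed the zero key fully down and let it come back up, and handed the job in at about 17 s; the final pictures show the doors shut, though the hand-in returned no verdict.

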